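Re-sort the lamp-bay tile board and ring for the picker

TASK

First set the new twin-lamp tile from the bench flat into any open place in the front row (the row nearer the robot) of the red tile board and let go of it. Then slide the tiles about on the board, without lifting any out, until every lamp tile lies in the back row in front of the sample lamp of its own shape; blank tiles may stay anywhere on the board. Then press the plunger of the counter bell right down to its stop and let it come up again; leave the headlamp, carton and tape alone.

Things in the scene. Friction and masses are not known exactly. Their poses are not given: they have to be found in the camera images.
- board: Fixed red-rimmed tile board: 2 rows of 4 places at 70 mm pitch, no walls between. Origin: its centre, on the bench; x away from the robot, y left (yaw within 0.2 rad). Floor 6 mm above the bench, 142 x 282 mm inside; rim and ledge top 15 mm above the bench, rim 10 mm wide. Places: front row x = -35 mm, back row x = +35; columns y = -105, -35, +35, +105. Behind the back row: ledge 50 mm wide with samples.
- tile_round: Tile with the round lamp: grey plastic tile 64 x 64 x 10 mm (mass about 0.12 kg) with a white round boss 32 mm in diameter standing 28 mm high on its middle (so 38 mm tall in all). Origin: centre of its underside; z up. 
- tile_oblong: Tile with the oblong lamp: grey plastic tile 64 x 64 x 10 mm (mass about 0.12 kg) with a white oblong boss 28 mm (tile x) by 44 mm (tile y) standing 28 mm high on its middle (so 38 mm tall in all). Origin: centre of its underside; z up. 
- tile_slim: Tile with the slim lamp: grey plastic tile 64 x 64 x 10 mm (mass about 0.12 kg) with a white slim bar 10 mm (tile x) by 52 mm (tile y) standing 28 mm high on its middle (so 38 mm tall in all). Origin: centre of its underside; z up. 
- tile_twin: The new tile, with the twin lamp; at the start it lies on the bench to the left or right of the board, turned up to 0.7 rad: grey plastic tile 64 x 64 x 10 mm (mass about 0.12 kg) with a white pair of round pegs, each 16 mm in diameter, at 14 mm to either side of the middle along the tile's y (so 16 mm wide across x) standing 28 mm high on its middle (so 38 mm tall in all). Origin: centre of its underside; z up. 
- blank1: Blank tile: grey plastic tile 64 x 64 x 10 mm (mass about 0.12 kg) with a white small square stub, 12 x 12 mm, standing 28 mm high on its middle (so 38 mm tall in all). Origin: centre of its underside; z up. May be absent (None).
- blank2: Blank tile, same as blank1: grey plastic tile 64 x 64 x 10 mm (mass about 0.12 kg) with a white small square stub, 12 x 12 mm, standing 28 mm high on its middle (so 38 mm tall in all). Origin: centre of its underside; z up. May be absent (None).
- blank3: Blank tile, same as blank1: grey plastic tile 64 x 64 x 10 mm (mass about 0.12 kg) with a white small square stub, 12 x 12 mm, standing 28 mm high on its middle (so 38 mm tall in all). Origin: centre of its underside; z up. May be absent (None).
- bay_round (a point): Where the tile_round belongs: centre of the back-row place straight in front of the fixed sample with the round lamp (a small white shape like that of the tile, on a black base on the rear ledge, 70 mm behind this point, its top 31 mm above the bench). The point lies on the board's floor; which column it is varies.
- bay_oblong (a point): Where the tile_oblong belongs: centre of the back-row place straight in front of the fixed sample with the oblong lamp (a small white shape like that of the tile, on a black base on the rear ledge, 70 mm behind this point, its top 31 mm above the bench). The point lies on the board's floor; which column it is varies.
- bay_slim (a point): Where the tile_slim belongs: centre of the back-row place straight in front of the fixed sample with the slim lamp (a small white shape like that of the tile, on a black base on the rear ledge, 70 mm behind this point, its top 31 mm above the bench). The point lies on the board's floor; which column it is varies.
- bay_twin (a point): Where the tile_twin belongs: centre of the back-row place straight in front of the fixed sample with the twin lamp (a small white shape like that of the tile, on a black base on the rear ledge, 70 mm behind this point, its top 31 mm above the bench). The point lies on the board's floor; which column it is varies.
- bell_top (a point): Top centre of the counter bell's plunger head: a steel disc 24 mm in diameter, 64 mm above the bench when up, over a steel dome (84 mm base, 40 mm high). The bell is fixed to the bench on the side of the board where the new tile is not.
- bell_plunger (a joint): How far the bell's plunger is pressed, m: 0 up, 0.010 at its stop. It takes 1 N to start and 6 N at the stop, and springs back when let go.
- headlamp: Bystander: black headlamp unit 90 x 150 x 70 mm, loose, to the left. Leave alone.
- carton: Bystander: closed carton 120 x 160 x 80 mm, loose, to the right. Leave alone.
- tape: Bystander: roll of clear tape, 96 mm in diameter, 48 mm high, loose, beyond the board. Leave alone.

How it is judged:
On the way, in this order (a step that is already met when the one before it is completed fails the run):
1. the new tile lies flat in a front-row place, released (x of tile_twin in the frame of board between -0.048 and -0.022 m and y of tile_twin in the frame of board between -0.12 and 0.12 m and z of tile_twin in the frame of board below 0.011 m and contact force between the fingers and tile_twin below 0.3 N and linear speed of tile_twin below 0.01 m/s), for 0.2 s.
2. every lamp tile lies in its bay, released (horizontal distance between tile_round and bay_round below 0.012 m and horizontal distance between tile_oblong and bay_oblong below 0.012 m and horizontal distance between tile_slim and bay_slim below 0.012 m and horizontal distance between tile_twin and bay_twin below 0.012 m and z of each of tile_round, tile_oblong, tile_slim, tile_twin, blank1, blank2, blank3 in the frame of board below 0.011 m and linear speed of each of tile_round, tile_oblong, tile_slim, blank1, blank2, blank3, tile_twin below 0.01 m/s and contact force between the fingers and tile_round below 0.3 N and contact force between the fingers and tile_oblong below 0.3 N and contact force between the fingers and tile_slim below 0.3 N and contact force between the fingers and blank1 below 0.3 N and contact force between the fingers and blank2 below 0.3 N and contact force between the fingers and blank3 below 0.3 N and contact force between the fingers and tile_twin below 0.3 N), for 0.2 s.
3. the bell's plunger is pressed to its stop (over 9 of 10 mm), the tiles staying sorted (horizontal distance between tile_round and bay_round below 0.012 m and horizontal distance between tile_oblong and bay_oblong below 0.012 m and horizontal distance between tile_slim and bay_slim below 0.012 m and horizontal distance between tile_twin and bay_twin below 0.012 m and z of each of tile_round, tile_oblong, tile_slim, tile_twin in the frame of board below 0.011 m and value of joint bell_plunger above 0.009 m), for 0.05 s.
At the end, for the whole second after the job is handed in: Every lamp tile is flat on the board within 12 mm of the centre of its bay, blank tiles flat on the board, all at rest and released, the bell's plunger up again (all of step 2 and value of joint bell_plunger below 0.002 m); the robot touches nothing.
It fails at once if a tile that was on the board from the start is lifted (more than 20 mm off its floor) (z of any of tile_round, tile_oblong, tile_slim, blank1, blank2, blank3 in the frame of board above 0.026 m).
It fails at once if the new tile is lifted into or out of the back row (gripped 10 to 25 mm above the floor there) (contact force between the fingers and tile_twin above 2 N and z of tile_twin in the frame of board between 0.016 and 0.031 m and x of tile_twin in the frame of board between 0.015 and 0.06 m and y of tile_twin in the frame of board between -0.125 and 0.125 m).
It fails at once if the headlamp, carton or tape is pushed more than 30 mm or tipped (distance of any of headlamp, carton, tape from where it was at the start of the episode above 0.03 m or angle between any of headlamp, carton, tape's own z axis and vertical above 0.3 rad).
Of blank1, blank2, blank3 only 2 to 3 are there at a start; the rules pass over those that are not, and their reading is None.
At some moment in a run one of tile_twin may be knocked a few centimetres aside while the robot is not near it.
Once in a run the grip may slacken for a moment while it holds something.
It also fails if it takes over 210 s, if anything falls off the work surface, if the arm or the gripper's body presses on something with over 40 N, if the wrist force passes 120 N, or if a joint passes its speed limit or range.

ROBOT

A 6-joint arm with a two-finger parallel gripper is mounted at the origin on the work surface. World frame = base frame: x ahead of the robot, y to its left, z up, the work surface at z = 0. Lengths are in m, angles in rad, forces in N, time in s.
With the tool pointing down it reaches from about 0.25 to 0.725 m from the base axis. Payload 4 kg.
Tool frame: the origin (TCP) lies midway between the tips of the shut fingers; the grasp point (between the pads) lies 19 mm behind it (bot.grip_point_offset is the distance from the TCP to the grasp point, in m); z points along the fingers, y is the line along which they close (so a half turn about z gives the same grasp; the last joint's range is limited). The gripper opens to 85 mm and grips with 20 to 120 N. Pads are 22 mm wide; open, the fingers measure 114 mm over their backs; the gripper's body (76 mm by 85 mm) begins 54 mm behind the grasp point. The pads swing forward as they close: fully open they stand 13 mm farther back than shut.
Start: joints at [-1.219, 0.241, 0.005, 1.335, 0, 1.571], TCP at [0.172, -0.469, 0.231] pointing down, gripper open.
Joint ranges: [-2.72, 2.72], [-1.05, 1.87], [-1.09, 1.28], [-1.99, 2.15], [-1.42, 1.44], [-3.14, 3.14]. Speed limits (rad/s): [2.79, 2.79, 3.14, 3.14, 3.14, 3.14].

INTERFACE

Orientations are given as a unit quaternion [x, y, z, w].
In Python, from workcell import bot gives the robot as it stands.
- The arm moves only by the tool step_arm, never from a script. Its argument "targets" is text: rows parted by semicolons, each of 7 numbers parted by spaces: the opening, from -1 (shut) to 1 (fully open), so that 0 is half open, then the shift along the world's x, y, z normalised to -1 to 1, where 1 is 0.5 m, then the turn, a rotation vector about the world's x, y, z normalised to -1 to 1, where 1 is pi/4 rad. In form: gripper x y z wx wy wz; .... A call has 1 to 10 rows; each row is the pose to reach, as a shift and turn from the pose commanded when the call began; what a row does not reach only later rows make up. A row lasts 1/12 s, in which the tool goes at most 41.7 mm and 7.16 degrees, less where a joint would pass 70% of its speed; a pose out of reach is approached as far as the arm can. A call with a number of a shift or a turn outside -1 to 1 is refused whole. A call with a gripper value outside its range is refused whole. The fingers move at their own pace and stop on an object; the grip force is fixed at half the most. Time passes only in rows, so rows that repeat a pose let the fingers close. It gives the time, the measured TCP pose, the force, the opening and the grip force at its end, in the units of the state.
- bot.get_obs(): the state, without advancing time (a new reading comes with each control period).
- bot.camera(name): name is "scene" or "top" or "wrist"; returns the picture (400x640x3 uint8, red, green, blue); there is no depth.
- bot.camera_info(name): a dict with "vertical_fov" (degrees; the focal length in pixels is half the picture's height over the tangent of half this angle, whatever the lens; pixels are square), "cx", "cy" (the principal point, pixels), "D" ([k1, k2, p1, p2, k3] as OpenCV has them; the pictures are not rectified), "pose" (4x4, takes a point from camera to world coordinates). Camera axes: x right, y up, looking along -z (the intrinsics and any distortion apply to the point x, -y, -z); pixel columns grow to the right and rows downward; lengths in m; the calibration is good to about 2 mm. A picture is of the moment at which its call begins: read the wrist's pose just before it. camera_info takes no time and is no camera call; for the wrist camera it gives the pose at the moment of the call.
- bot.job_done(): hands the job in; it is judged then, once.
The state is a dict: "clock": time; "joint_pos": joint angles; "joint_vel": joint speeds; "tau": joint torques, N m; "eef_pos": TCP position; "tool_rot": TCP orientation; "ft_force": force on the tool from outside, world axes, zero at the start; "ft_torque": the same for the moment, N m; "grip_width": finger opening in m; "grasp_force": force on a finger pad.
Only numpy, scipy, OpenCV 4.12 (cv2) and the standard library are available. Lean on these libraries where they do the work, as an engineer would, in place of code of your own. Each camera call takes 0.05 s, during which the arm holds its last target. There are 200 camera calls.

## Working session

There is one attempt and no reset: what is moved stays moved. The work goes in short steps, Python scripts to look and compute and a tool call to move; the robot and the scene stay as the last step left them, time stands still between calls to the robot, and variables do not carry over. Pictures are saved under pics/ and viewed, at most 14 in all, crops included, and the job is handed in when it is done.

Besides the shell and the picture viewer there is one more tool, called after ">>>" as a command line: name --argument value ..., lists and objects as JSON in quotes. step_arm: Moves the arm, as the interface text tells. Scaled input: -1 to 1 covers 0.5 m each way for a shift and pi/4 rad each way for a turn. Its arguments: {"type":"object","properties":{"targets":{"type":"string"}},"required":["targets"]}

```bash
ls; mkdir -p pics
cat > h.py <<'E'
from workcell import bot
import numpy as np, cv2
def cam(n):
    i=bot.camera_info(n); im=bot.camera(n); return im,i
def K(i,h=400):
    f=h/2/np.tan(np.radians(i["vertical_fov"])/2)
    return np.array([[f,0,i["cx"]],[0,f,i["cy"]],[0,0,1.]])
def ray(i,px,z):
    p=cv2.undistortPoints(np.array(px,float).reshape(-1,1,2),K(i),np.array(i["D"],float)).reshape(-1,2)
    T=np.array(i["pose"]); d=np.c_[p[:,0],-p[:,1],-np.ones(len(p))]@T[:3,:3].T
    o=T[:3,3]; return o+d*((z-o[2])/d[:,2])[:,None]
def proj(i,P):
    T=np.array(i["pose"]); q=(np.array(P,float).reshape(-1,3)-T[:3,3])@T[:3,:3]; q=q*[1,-1,-1]
    return cv2.projectPoints(q,np.zeros(3),np.zeros(3),K(i),np.array(i["D"],float))[0].reshape(-1,2)
E
python3 - <<'E'
from h import *
for n in("top","scene"):
    im,i=cam(n); cv2.imwrite(f"pics/{n}0.png",im[:,:,::-1]); print(n,i["vertical_fov"],i["D"],np.round(i["pose"],3).tolist())
E
```

```text
pics
top 51.55425604132369 [-0.00175839  0.          0.          0.          0.        ] [[0.013, 0.985, -0.17, 0.442], [-1.0, 0.011, -0.015, -0.018], [-0.013, 0.17, 0.985, 1.161], [0.0, 0.0, 0.0, 1.0]]
scene 44.82003502325134 [-0.03049746  0.          0.          0.          0.        ] [[-0.844, -0.396, 0.361, 1.065], [0.536, -0.639, 0.552, 0.689], [0.012, 0.66, 0.751, 1.011], [0.0, 0.0, 0.0, 1.0]]
```

View pics/top0.png

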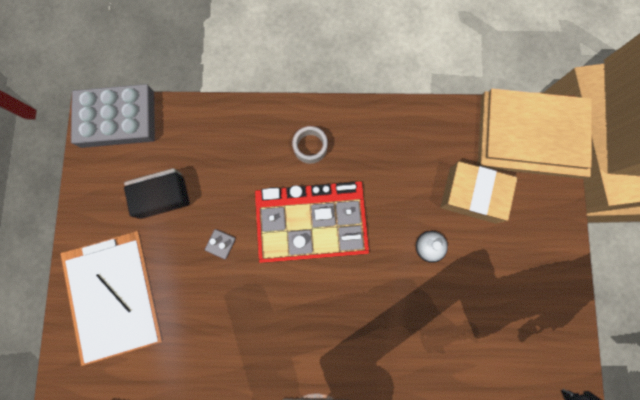

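View pics/scene0.png

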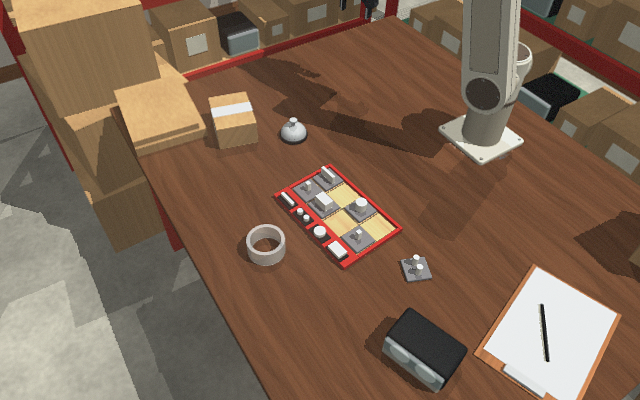

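Run:
```python
from h import *
from itertools import product
from collections import deque
im,i=cam("top"); hsv=cv2.cvtColor(im,cv2.COLOR_RGB2HSV)
m=((hsv[...,1]>180)&(hsv[...,2]>120)&((hsv[...,0]<6)|(hsv[...,0]>174))).astype(np.uint8)
m[:, :200]=0;m[:,420:]=0
pts=cv2.findNonZero(m); h=cv2.convexHull(pts).reshape(-1,2)
W=ray(i,h,0.015)[:,:2]; r=cv2.minAreaRect((W*1000).astype(np.float32)); print("red",r); B=cv2.boxPoints(r); print(B.round(1).tolist())
# white bosses
w=((hsv[...,1]<40)&(hsv[...,2]>185)).astype(np.uint8); w[:, :195]=0; w[:,460:]=0; w[:170]=0;w[275:]=0
n,l,s,c=cv2.connectedComponentsWithStats(w)
for k in range(1,n):
    if s[k,4]>3: print(c[k].round(1),s[k].tolist(),ray(i,[c[k]],0.044)[0,:2].round(4))
# twin tile / bell
b=im[225:262,203:240,::-1]; cv2.imwrite("pics/twin.png",cv2.resize(im[180:270,200:380,::-1],None,fx=4,fy=4,interpolation=cv2.INTER_CUBIC))
o=bot.get_obs(); print(o["tool_rot"],o["eef_pos"],o["grip_width"],o["clock"])
# plan: cells 0-3 back A..D, 4-7 front
adj={c:[d for d in range(8) if (c%4==d%4 and c!=d) or (c//4==d//4 and abs(c-d)==1)] for c in range(8)}
def solve(s0):
    q=deque([s0]);par={s0:None}
    while q:
        s=q.popleft()
        if s[:4]=="ORTS":
            p=[]
            while s: p.append(s); s=par[s]
            return p[::-1]
        for a in range(8):
            if s[a]=='_':continue
            seen={a};st=[a]
            while st:
                u=st.pop()
                for v in adj[u]:
                    if s[v]=='_' and v not in seen:
                        seen.add(v);st.append(v)
                        t=list(s);t[v]=t[a];t[a]='_';t=''.join(t)
                        if t not in par: par[t]=s;q.append(t)
for s in("b_ObTR_S","b_Ob_RTS"): 
    p=solve(s);print(len(p)-1,[x[:4]+"/"+x[4:] for x in p])
```

```text
red ((563.15869140625, 24.89691162109375), (201.3632049560547, 303.2566223144531), 5.4416985511779785)
[[448.6000061035156, 166.3000030517578], [477.29998779296875, -135.60000610351562], [677.7999877929688, -116.5], [649.0, 185.39999389648438]]
[345.9 187. ] [337, 185, 19, 5, 62] [ 0.6553 -0.0711]
[295.4 191.1] [290, 186, 12, 11, 100] [0.6425 0.0673]
[315.5 189.5] [313, 187, 6, 6, 24] [0.6475 0.0123]
[325.6 188.8] [323, 187, 6, 5, 21] [ 0.6499 -0.0155]
[270.4 193.4] [263, 189, 16, 10, 150] [0.6352 0.1357]
[322.6 213.6] [315, 208, 17, 12, 164] [ 0.5811 -0.0081]
[348.1 211.3] [346, 209, 5, 5, 20] [ 0.5883 -0.0771]
[271.1 217.7] [269, 215, 5, 6, 22] [0.5685 0.1317]
[350.9 237.1] [341, 235, 20, 5, 71] [ 0.5187 -0.0848]
[298.6 241.5] [293, 236, 12, 12, 115] [0.5052 0.0555]
[431.9 248. ] [421, 236, 24, 24, 423] [ 0.4923 -0.3006]
[212.  241.2] [210, 238, 5, 7, 27] [0.5031 0.2889]
[221.3 245.4] [219, 243, 6, 6, 29] [0.4921 0.2633]
[ 9.84569196e-01  1.74993734e-01 -1.35568746e-04 -8.19890119e-04] [ 0.17212609 -0.46892935  0.23059322] 0.08544576912434587 0.15
9 ['b_Ob/TR_S', 'b_Ob/T_RS', 'b_Ob/_TRS', '__Ob/bTRS', 'O__b/bTRS', 'OR_b/bT_S', 'ORb_/bT_S', 'ORbS/bT__', 'OR_S/bT_b', 'ORTS/b__b']
7 ['b_Ob/_RTS', '__Ob/bRTS', 'O__b/bRTS', 'OT_b/bR_S', 'OT__/bRbS', 'O_T_/bRbS', 'ORT_/b_bS', 'ORTS/b_b_']
```

View pics/twin.png

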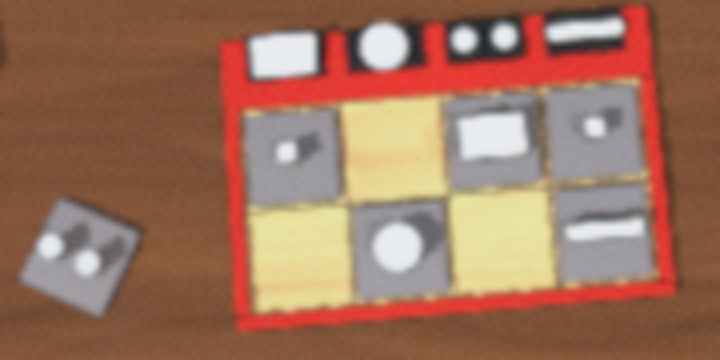

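>>> step_arm --targets "0.1 0.32 0.76 0 0 0 1;0.1 0.32 0.76 0 0 0 1;0.1 0.32 0.76 0 0 0 1;0.1 0.32 0.76 0 0 0 1;0.1 0.32 0.76 0 0 0 1;0.1 0.32 0.76 0 0 0 1;0.1 0.32 0.76 0 0 0 1;0.1 0.32 0.76 0 0 0 1;0.1 0.32 0.76 0 0 0 1;0.1 0.32 0.76 0 0 0 1"

```text
clock: 0.98
eef_pos: [0.3324, -0.0871, 0.2314]
tool_rot: [0.843, 0.539, 0.0, 0.0]
ft_force: [1.5, -0.2, -0.0]
grip_width: 0.0467
grasp_force: 0.0
```

>>> step_arm --targets "0.1 0.332 0.734 0 0 0 0.036;0.1 0.332 0.734 0 0 0 0.036;0.1 0.332 0.734 0 0 0 0.036;0.1 0.332 0.734 0 0 0 0.036;0.1 0.332 0.734 0 0 0 0.036;0.1 0.332 0.734 0 0 0 0.036;0.1 0.332 0.734 -0.16 0 0 0.036;0.1 0.332 0.734 -0.16 0 0 0.036;0.1 0.332 0.734 -0.16 0 0 0.036;0.1 0.332 0.734 -0.16 0 0 0.036"

```text
clock: 1.82
eef_pos: [0.4964, 0.2748, 0.1527]
tool_rot: [0.835, 0.551, -0.0, 0.0]
ft_force: [0.1, -0.5, 0.3]
grip_width: 0.0473
grasp_force: 0.0
```

```bash
cat >> h.py <<'E'
def white(n,box=None,zt=0.044,mina=15,vmin=185,name=None):
    im,i=cam(n); hsv=cv2.cvtColor(im,cv2.COLOR_RGB2HSV)
    w=((hsv[...,1]<45)&(hsv[...,2]>vmin)).astype(np.uint8)
    k,l,s,c=cv2.connectedComponentsWithStats(w)
    for j in range(1,k):
        if mina<s[j,4]<60000: print(c[j].round(1),s[j].tolist(),ray(i,[c[j]],zt)[0,:2].round(4))
    if name: cv2.imwrite(f"pics/{name}.png",im[:,:,::-1])
E
python3 - <<'E'
from h import *
print(bot.get_obs()["eef_pos"])
white("wrist",zt=0.038,mina=200,name="w1")
E
```

```text
[0.49637186 0.27476426 0.15273346]
[40.5 48.5] [0, 0, 121, 144, 8294] [0.3497 0.4677]
[307.5 189.2] [286, 156, 45, 70, 2608] [0.4912 0.2884]
[346.5 182.4] [333, 156, 22, 63, 787] [0.5216 0.2814]
[524.1 269.6] [506, 243, 38, 52, 1206] [0.6354 0.1495]
[549.1 324.5] [534, 315, 27, 22, 405] [0.6455 0.0835]
```

View pics/w1.png

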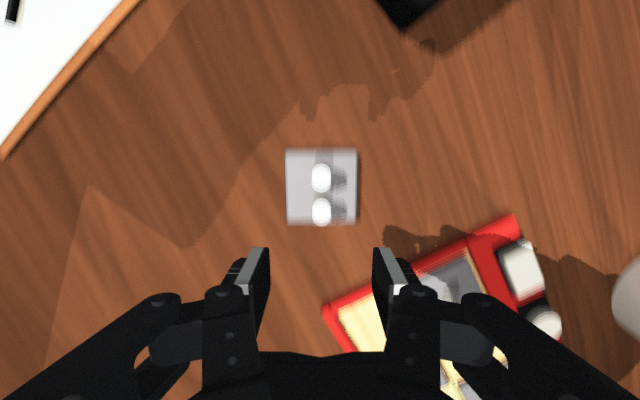

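Run:
```python
from h import *
im,i=cam("wrist"); print(bot.get_obs()["eef_pos"])
g=cv2.cvtColor(im,cv2.COLOR_RGB2GRAY)
w=(g[140:240,280:370]>235).astype(np.uint8)
k,l,s,c=cv2.connectedComponentsWithStats(w)
for j in range(1,k):
    if s[j,4]>60: q=c[j]+[280,140]; print(q,s[j],ray(i,[q],0.038)[0])
o=bot.get_obs()["eef_pos"];print(proj(i,[[o[0],o[1],0.038]]))
```

```text
[0.4951411  0.27626987 0.14735469]
[322.77027027 191.57094595] [ 33  42  20  20 296] [0.50220229 0.28854961 0.038     ]
[322.89454545 225.88      ] [ 34  77  19  19 275] [0.49149291 0.26282058 0.038     ]
[[320.52922746 209.12192369]]
```

>>> step_arm --targets "0.1 0.004 -0.001 -0.15 0 0 0.014;0.1 0.004 -0.001 -0.2 0 0 0.014;0.1 0.004 -0.001 -0.257 0 0 0.014;0.1 0.004 -0.001 -0.257 0 0 0.014;0.1 0.004 -0.001 -0.257 0 0 0.014;0.1 0.004 -0.001 -0.257 0 0 0.014"

```text
clock: 2.42
eef_pos: [0.4991, 0.2726, 0.0273]
tool_rot: [0.832, 0.555, 0.001, 0.0]
ft_force: [0.3, 0.0, 0.7]
grip_width: 0.0471
grasp_force: 0.0
```

>>> step_arm --targets "0.1 0 0 0 0 0 0;0.1 0 0 0 0 0 0;0.1 0 0 0 0 0 0"

```text
clock: 2.67
eef_pos: [0.4999, 0.2733, 0.0282]
tool_rot: [0.832, 0.555, 0.002, 0.0]
ft_force: [-0.2, 0.1, 0.6]
grip_width: 0.047
grasp_force: 0.0
```

>>> step_arm --targets "0.1 -0.006 0.005 -0.02 0 0 0;0.1 -0.006 0.005 -0.02 0 0 0;0.1 -0.006 0.005 -0.02 0 0 0;0.1 -0.006 0.005 -0.02 0 0 0;-1 -0.006 0.005 -0.02 0 0 0;-1 -0.006 0.005 -0.02 0 0 0;-1 -0.006 0.005 -0.02 0 0 0;-1 -0.006 0.005 -0.02 0 0 0;-1 -0.006 0.005 -0.02 0 0 0;-1 -0.006 0.005 -0.02 0 0 0"

```text
clock: 3.5
eef_pos: [0.4955, 0.275, 0.0158]
tool_rot: [0.832, 0.555, 0.0, 0.0]
ft_force: [-0.1, 0.6, 1.3]
grip_width: 0.0115
grasp_force: 55.7
```

>>> step_arm --targets "-1 0 0 0.08 0 0 0;-1 0 0 0.168 0 0 0;-1 0 0 0.168 0 0 0;-1 0.033 -0.58 0.168 0 0 0.62;-1 0.033 -0.58 0.168 0 0 0.62;-1 0.033 -0.58 0.168 0 0 0.62;-1 0.033 -0.58 0.168 0 0 0.62;-1 0.033 -0.58 0.168 0 0 0.62;-1 0.033 -0.58 0.168 0 0 0.62;-1 0.033 -0.58 0.168 0 0 0.62"

```text
clock: 4.33
eef_pos: [0.5105, -0.0054, 0.0992]
tool_rot: [0.673, 0.739, -0.0, -0.0]
ft_force: [1.1, 0.5, -1.1]
grip_width: 0.0117
grasp_force: 56.1
```

>>> step_arm --targets "-1 0 0 0 0 0 0;-1 0 0 0 0 0 0;-1 0 0 0 0 0 0;-1 0 0 0 0 0 0"

```text
clock: 4.67
eef_pos: [0.5108, -0.0026, 0.0992]
tool_rot: [0.673, 0.74, -0.0, -0.0]
ft_force: [-0.6, 0.0, -0.2]
grip_width: 0.0123
grasp_force: 56.0
```

Run:
```python
from h import *
o=bot.get_obs();print(o["eef_pos"],o["tool_rot"],o["grip_width"])
im,i=cam("wrist");cv2.imwrite("pics/w2.png",im[:,:,::-1])
```

```text
[ 0.51081387 -0.00263195  0.09922334] [ 6.73074059e-01  7.39574993e-01 -3.96365440e-05 -3.73942476e-04] 0.012289875899748226
```

View pics/w2.png

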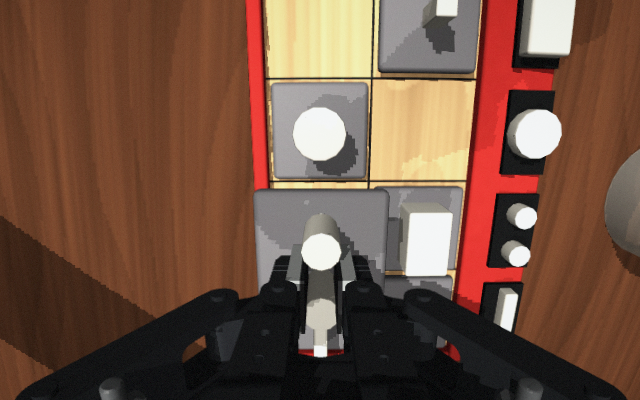

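Run:
```python
from h import *
i=bot.camera_info("wrist")
print("peg",ray(i,[[321,252]],.1214),"edge",ray(i,[[256,190],[387,190]],.0934))
print("round",ray(i,[[319,133]],.044), "B tile near edge",ray(i,[[275,179],[368,178]],.016))
print("oblong",ray(i,[[426,208],[426,275]],.044)); print("tileC right edge",ray(i,[[462,190]],.016))
```

```text
peg [[0.51012627 0.01333879 0.1214    ]] edge [[0.47879058 0.02891202 0.0934    ]
 [0.53839409 0.03464962 0.0934    ]]
round [[0.50503354 0.05446342 0.044     ]] B tile near edge [[0.47781537 0.01919396 0.016     ]
 [0.54142943 0.02601878 0.016     ]]
oblong [[ 0.57536869  0.01566201  0.044     ]
 [ 0.58377711 -0.02957872  0.044     ]]
tileC right edge [[0.60846753 0.02409927 0.016     ]]
```

>>> step_arm --targets "-1 0.001 -0.029 0 0 0 0;-1 0.001 -0.029 0 0 0 0;-1 0.001 -0.029 -0.07 0 0 0;-1 0.001 -0.029 -0.12 0 0 0;-1 0.001 -0.029 -0.12 0 0 0;-1 0.001 -0.029 -0.12 0 0 0"

```text
clock: 5.22
eef_pos: [0.5099, -0.0169, 0.0384]
tool_rot: [0.673, 0.74, -0.001, -0.002]
ft_force: [-0.8, 0.3, -0.9]
grip_width: 0.0117
grasp_force: 56.2
```

>>> step_arm --targets "-1 0.003 0 -0.015 0 0 0;-1 0.003 0 -0.03 0 0 0;-1 0.003 0 -0.03 0 0 0;-1 0.003 0 -0.03 0 0 0"

```text
clock: 5.55
eef_pos: [0.5132, -0.0181, 0.0248]
tool_rot: [0.674, 0.739, 0.0, 0.0]
ft_force: [-1.1, -0.3, -1.6]
grip_width: 0.0122
grasp_force: 55.8
```

>>> step_arm --targets "-1 -0.002 0 -0.006 0 0 0;-1 -0.002 0 -0.006 0 0 0;0 -0.002 0 -0.006 0 0 0;0 -0.002 0 -0.006 0 0 0;0 -0.002 0 -0.006 0 0 0;0 -0.002 0 -0.006 0 0 0;0 -0.002 0 0.05 0 0 0;0 -0.002 0 0.13 0 0 0;0 -0.002 0 0.21 0 0 0;0 -0.002 0 0.21 0 0 0"

```text
clock: 6.38
eef_pos: [0.5174, -0.0184, 0.1376]
tool_rot: [0.674, 0.739, 0.005, 0.006]
ft_force: [0.9, -1.2, 0.9]
grip_width: 0.0429
grasp_force: 0.0
```

Run:
```python
from h import *
o=bot.get_obs();print(o["eef_pos"],o["tool_rot"],o["grip_width"])
im,i=cam("wrist");cv2.imwrite("pics/w3.png",im[:,:,::-1])
```

```text
[ 0.51744017 -0.01841025  0.13760988] [0.67361206 0.73904927 0.00470193 0.00555511] 0.04286194261255785
```

View pics/w3.png

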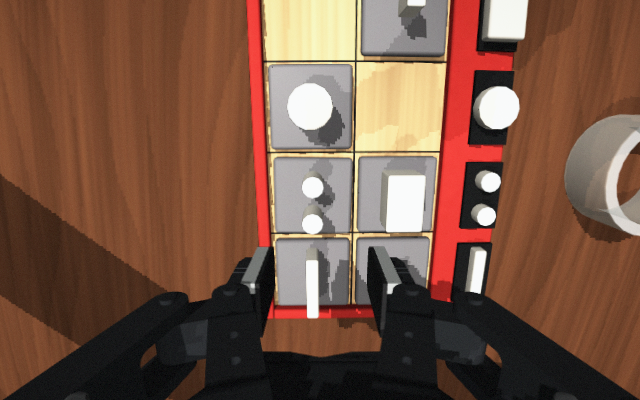

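>>> step_arm --targets "0 0.102 0.299 -0.1 0 0 0;0 0.102 0.299 -0.1 0 0 0;0 0.102 0.299 -0.1 0 0 0;0 0.102 0.299 -0.1 0 0 0;0 0.102 0.299 -0.1 0 0 0;0 0.102 0.299 -0.16 0 0 0;0 0.102 0.299 -0.16 0 0 0;0 0.102 0.299 -0.16 0 0 0;0 0.102 0.299 -0.16 0 0 0"

```text
clock: 7.18
eef_pos: [0.5626, 0.1306, 0.0496]
tool_rot: [0.674, 0.739, -0.001, -0.0]
ft_force: [0.6, 0.1, 0.5]
grip_width: 0.0429
grasp_force: 0.0
```

>>> step_arm --targets "0 0.01 0.001 -0.03 0 0 0;0 0.01 0.001 -0.054 0 0 0;0 0.01 0.001 -0.054 0 0 0;0 0.01 0.001 -0.054 0 0 0;-1 0.01 0.001 -0.054 0 0 0;-1 0.01 0.001 -0.054 0 0 0;-1 0.01 0.001 -0.054 0 0 0;-1 0.01 0.001 -0.054 0 0 0;-1 0.01 0.001 -0.054 0 0 0;-1 0.01 0.001 -0.054 0 0 0"

```text
clock: 8.02
eef_pos: [0.5689, 0.1319, 0.024]
tool_rot: [0.674, 0.739, 0.001, 0.001]
ft_force: [-1.7, -0.7, 5.7]
grip_width: 0.0102
grasp_force: 60.3
```

>>> step_arm --targets "-1 -0.05 -0.005 0 0 0 0;-1 -0.1 -0.01 0 0 0 0;-1 -0.14 -0.014 0 0 0 0;-1 -0.14 -0.014 0 0 0 0;-1 -0.14 -0.014 0 0 0 0;-1 -0.14 -0.014 0 0 0 0"

```text
clock: 8.52
eef_pos: [0.496, 0.1248, 0.024]
tool_rot: [0.673, 0.739, -0.001, -0.001]
ft_force: [-7.5, -0.8, 14.9]
grip_width: 0.0103
grasp_force: 61.6
```

>>> step_arm --targets "0.25 0 0 0 0 0 0;0.25 0 0 0 0 0 0;0.25 0 0 0 0 0 0;0.25 0 0 0.08 0 0 0;0.25 0 0 0.1 0 0 0;0.25 0.17 -0.266 0.1 0 0 0;0.25 0.17 -0.266 0.1 0 0 0;0.25 0.17 -0.266 0.1 0 0 0;0.25 0.17 -0.266 0.1 0 0 0;0.25 0.17 -0.266 0.1 0 0 0"

```text
clock: 9.35
eef_pos: [0.5872, -0.0136, 0.0728]
tool_rot: [0.676, 0.737, 0.001, 0.003]
ft_force: [1.3, 0.2, 0.2]
grip_width: 0.0534
grasp_force: 0.0
```

>>> step_arm --targets "0.25 0 0 -0.03 0 0 0;0.25 0 0 -0.03 0 0 0;0.25 0 0 -0.03 0 0 0"

```text
clock: 9.6
eef_pos: [0.5819, -0.008, 0.0564]
tool_rot: [0.674, 0.739, -0.001, -0.001]
ft_force: [-0.3, 0.3, -0.4]
grip_width: 0.0533
grasp_force: 0.0
```

Down and grip the oblong.

>>> step_arm --targets "0.25 0 0 -0.04 0 0 0;0.25 0 0 -0.066 0 0 0;0.25 0 0 -0.066 0 0 0;0.25 0 0 -0.066 0 0 0;-1 0 0 -0.066 0 0 0;-1 0 0 -0.066 0 0 0;-1 0 0 -0.066 0 0 0;-1 0 0 -0.066 0 0 0;-1 0 0 -0.066 0 0 0"

```text
clock: 10.35
eef_pos: [0.5843, -0.008, 0.0262]
tool_rot: [0.674, 0.739, 0.001, 0.001]
ft_force: [-0.4, 0.9, 6.7]
grip_width: 0.0265
grasp_force: 62.9
```

>>> step_arm --targets "-1 -0.007 0.07 0 0 0 0;-1 -0.014 0.14 0 0 0 0;-1 -0.021 0.21 0 0 0 0;-1 -0.028 0.278 0 0 0 0;-1 -0.028 0.278 0 0 0 0;-1 -0.028 0.278 0 0 0 0;-1 -0.028 0.278 0 0 0 0;-1 -0.028 0.278 0 0 0 0"

```text
clock: 11.02
eef_pos: [0.5703, 0.1328, 0.026]
tool_rot: [0.673, 0.74, 0.003, -0.001]
ft_force: [0.4, 5.0, 6.1]
grip_width: 0.0265
grasp_force: 63.1
```

>>> step_arm --targets "0.25 0 0 0 0 0 0;0.25 0 0 0 0 0 0;0.25 0 0 0 0 0 0;0.25 0 0 0.08 0 0 0;0.25 0 0 0.1 0 0 0;0.1 -0.116 -0.295 0.1 0 0 0;0.1 -0.116 -0.295 0.1 0 0 0;0.1 -0.116 -0.295 0.1 0 0 0;0.1 -0.116 -0.295 0.1 0 0 0;0.1 -0.116 -0.295 0.1 0 0 0"

```text
clock: 11.85
eef_pos: [0.5079, -0.0221, 0.0743]
tool_rot: [0.676, 0.737, -0.002, -0.0]
ft_force: [-0.7, 0.6, -0.1]
grip_width: 0.047
grasp_force: 0.0
```

>>> step_arm --targets "0.1 0 0 -0.03 0 0 0;0.1 0 0 -0.03 0 0 0;0.1 0 0 -0.03 0 0 0"

```text
clock: 12.1
eef_pos: [0.5104, -0.0169, 0.059]
tool_rot: [0.674, 0.739, -0.001, -0.001]
ft_force: [-0.4, 0.2, 0.7]
grip_width: 0.047
grasp_force: 0.0
```

Run:
```python
from h import *
o=bot.get_obs();print(o["eef_pos"],o["tool_rot"],o["grip_width"])
im,i=cam("wrist");cv2.imwrite("pics/w4.png",im[:,:,::-1])
```

```text
[ 0.51036808 -0.01691496  0.05900543] [ 6.73837229e-01  7.38879247e-01 -6.11552314e-04 -6.87319346e-04] 0.046952107151606366
```

View pics/w4.png

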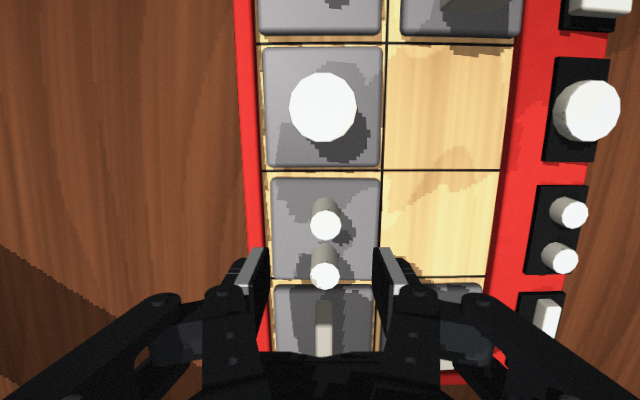

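Run:
```python
from h import *
i=bot.camera_info("wrist")
print(ray(i,[[325,225],[324,274]],.044), ray(i,[[322,106]],.044),bot.get_obs()["eef_pos"])
```

```text
[[ 0.51240358 -0.00232241  0.044     ]
 [ 0.51450533 -0.0292276   0.044     ]] [[0.50550402 0.05448716 0.044     ]] [ 0.51096328 -0.01662955  0.05943911]
```

>>> step_arm --targets "0.1 0.005 0.002 -0.04 0 0 0;0.1 0.005 0.002 -0.072 0 0 0;0.1 0.005 0.002 -0.072 0 0 0;0.1 0.005 0.002 -0.072 0 0 0;-1 0.005 0.002 -0.072 0 0 0;-1 0.005 0.002 -0.072 0 0 0;-1 0.005 0.002 -0.072 0 0 0;-1 0.005 0.002 -0.072 0 0 0;-1 0.005 0.002 -0.072 0 0 0"

```text
clock: 12.9
eef_pos: [0.5143, -0.0156, 0.0248]
tool_rot: [0.674, 0.739, 0.001, 0.001]
ft_force: [-0.9, -0.2, 6.5]
grip_width: 0.0121
grasp_force: 57.1
```

>>> step_arm --targets "-1 0.05 0.005 0 0 0 0;-1 0.1 0.01 0 0 0 0;-1 0.137 0.014 0 0 0 0;-1 0.137 0.014 0 0 0 0;-1 0.137 0.014 0 0 0 0;-1 0.13 0.084 0 0 0 0;-1 0.123 0.155 0 0 0 0;-1 0.123 0.155 0 0 0 0;-1 0.123 0.155 0 0 0 0;-1 0.123 0.155 0 0 0 0"

```text
clock: 13.73
eef_pos: [0.5759, 0.0642, 0.0248]
tool_rot: [0.673, 0.74, 0.002, -0.0]
ft_force: [-0.5, 5.8, 5.4]
grip_width: 0.0117
grasp_force: 57.9
```

>>> step_arm --targets "0.1 0 0 0 0 0 0;0.1 0 0 0 0 0 0;0.1 0 0 0 0 0 0;0.1 0 0 0.08 0 0 0;0.1 0 0 0.1 0 0 0;0 0.026 -0.283 0.1 0 0 0;0 0.026 -0.283 0.1 0 0 0;0 0.026 -0.283 0.1 0 0 0;0 0.026 -0.283 0.1 0 0 0;0 0.026 -0.283 0.1 0 0 0"

```text
clock: 14.57
eef_pos: [0.5883, -0.0849, 0.0736]
tool_rot: [0.676, 0.737, -0.0, 0.001]
ft_force: [-0.5, 0.4, 1.2]
grip_width: 0.0427
grasp_force: 0.0
```

>>> step_arm --targets "0 0 0 -0.03 0 0 0;0 0 0 -0.03 0 0 0;0 0 0 -0.03 0 0 0"

```text
clock: 14.82
eef_pos: [0.5869, -0.0794, 0.0576]
tool_rot: [0.674, 0.739, -0.001, -0.001]
ft_force: [-0.0, 1.3, 0.6]
grip_width: 0.0428
grasp_force: 0.0
```

>>> step_arm --targets "0 0.002 0.003 -0.04 0 0 0;0 0.002 0.003 -0.07 0 0 0;0 0.002 0.003 -0.07 0 0 0;0 0.002 0.003 -0.07 0 0 0;-1 0.002 0.003 -0.07 0 0 0;-1 0.002 0.003 -0.07 0 0 0;-1 0.002 0.003 -0.07 0 0 0;-1 0.002 0.003 -0.07 0 0 0;-1 0.002 0.003 -0.07 0 0 0;-1 0.002 0.003 -0.07 0 0 0"

```text
clock: 15.65
eef_pos: [0.5901, -0.0782, 0.0251]
tool_rot: [0.674, 0.739, 0.001, 0.001]
ft_force: [-1.1, 1.2, 5.5]
grip_width: 0.0102
grasp_force: 60.4
```

>>> step_arm --targets "-1 -0.007 0.07 0 0 0 0;-1 -0.013 0.139 0 0 0 0;-1 -0.013 0.139 0 0 0 0;-1 -0.013 0.139 0 0 0 0;-1 -0.013 0.139 0 0 0 0;-1 -0.08 0.132 0 0 0 0;-1 -0.153 0.126 0 0 0 0;-1 -0.153 0.126 0 0 0 0;-1 -0.153 0.126 0 0 0 0;-1 -0.153 0.126 0 0 0 0"

```text
clock: 16.48
eef_pos: [0.511, -0.0153, 0.0242]
tool_rot: [0.674, 0.739, -0.001, -0.001]
ft_force: [-6.6, 0.0, 11.6]
grip_width: 0.0103
grasp_force: 63.0
```

>>> step_arm --targets "0.1 0 0 0 0 0 0;0.1 0 0 0 0 0 0;0.1 0 0 0 0 0 0;0.1 0 0 0.08 0 0 0;0.1 0 0 0.1 0 0 0;0.1 0.129 0.155 0.1 0 0 0;0.1 0.129 0.155 0.1 0 0 0;0.1 0.129 0.155 0.1 0 0 0;0.1 0.129 0.155 0.1 0 0 0;0.1 0.129 0.155 0.07 0 0 0"

```text
clock: 17.32
eef_pos: [0.5805, 0.0636, 0.0608]
tool_rot: [0.673, 0.74, 0.002, 0.002]
ft_force: [1.9, 0.8, 0.2]
grip_width: 0.047
grasp_force: 0.0
```

>>> step_arm --targets "0.1 0 0 0 0 0 0;0.1 0 0 0 0 0 0"

```text
clock: 17.48
eef_pos: [0.5757, 0.0618, 0.0573]
tool_rot: [0.674, 0.739, -0.001, -0.001]
ft_force: [0.9, 0.3, 0.7]
grip_width: 0.0468
grasp_force: 0.0
```

Run:
```python
from h import *
o=bot.get_obs();print(o["eef_pos"],o["tool_rot"],o["grip_width"])
im,i=cam("wrist");cv2.imwrite("pics/w5.png",im[:,:,::-1])
```

```text
[0.57567991 0.06176191 0.05733024] [ 0.6737526   0.73895508 -0.001315   -0.0010455 ] 0.04676139248783846
```

View pics/w5.png

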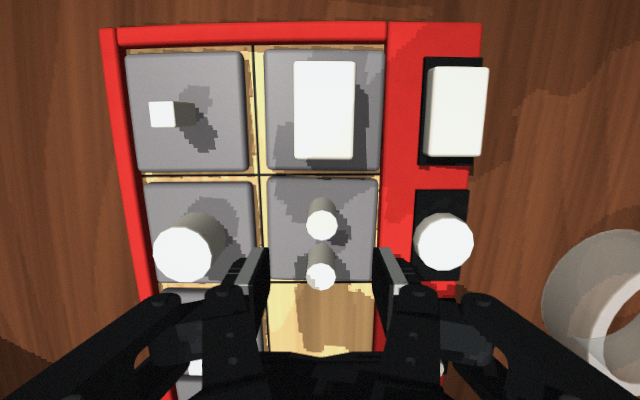

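>>> step_arm --targets "0.1 0 0.003 -0.04 0 0 0;0.1 0 0.003 -0.068 0 0 0;0.1 0 0.003 -0.068 0 0 0;0.1 0 0.003 -0.068 0 0 0;-1 0 0.003 -0.068 0 0 0;-1 0 0.003 -0.068 0 0 0;-1 0 0.003 -0.068 0 0 0;-1 0 0.003 -0.068 0 0 0;-1 0 0.003 -0.068 0 0 0"

```text
clock: 18.28
eef_pos: [0.5774, 0.0636, 0.026]
tool_rot: [0.674, 0.739, 0.0, 0.001]
ft_force: [-2.8, -1.0, 6.1]
grip_width: 0.0117
grasp_force: 57.0
```

>>> step_arm --targets "-1 0.006 -0.07 0 0 0 0;-1 0.011 -0.142 0 0 0 0;-1 0.011 -0.142 0 0 0 0;-1 0.011 -0.142 0 0 0 0;-1 0.011 -0.142 0 0 0 0;-1 0.011 -0.142 0 0 0 0"

```text
clock: 18.78
eef_pos: [0.5841, -0.0083, 0.0261]
tool_rot: [0.674, 0.739, 0.0, 0.002]
ft_force: [0.3, -4.9, 6.6]
grip_width: 0.0117
grasp_force: 58.1
```

>>> step_arm --targets "0.1 0 0 0 0 0 0;0.1 0 0 0 0 0 0;0.1 0 0 0 0 0 0;0.1 0 0 0.08 0 0 0;0.3 0 0 0.1 0 0 0;0.3 -0.157 0.126 0.1 0 0 0;0.3 -0.157 0.126 0.1 0 0 0;0.3 -0.157 0.126 0.1 0 0 0;0.3 -0.157 0.126 0.1 0 0 0;0.3 -0.157 0.126 0.07 0 0 0"

```text
clock: 19.62
eef_pos: [0.506, 0.0574, 0.0622]
tool_rot: [0.673, 0.74, 0.002, 0.002]
ft_force: [1.0, -0.2, 0.4]
grip_width: 0.0551
grasp_force: 0.0
```

>>> step_arm --targets "0.3 0 0 0 0 0 0;0.3 0 0 0 0 0 0;0.3 0 0 0 0 0 0"

```text
clock: 19.87
eef_pos: [0.5047, 0.0557, 0.0597]
tool_rot: [0.674, 0.739, 0.0, 0.0]
ft_force: [-0.5, 0.5, 0.7]
grip_width: 0.0553
grasp_force: 0.0
```

>>> step_arm --targets "0.3 0.002 -0.002 -0.04 0 0 0;0.3 0.002 -0.002 -0.073 0 0 0;0.3 0.002 -0.002 -0.073 0 0 0;0.3 0.002 -0.002 -0.073 0 0 0;-1 0.002 -0.002 -0.073 0 0 0;-1 0.002 -0.002 -0.073 0 0 0;-1 0.002 -0.002 -0.073 0 0 0;-1 0.002 -0.002 -0.073 0 0 0;-1 0.002 -0.002 -0.073 0 0 0"

```text
clock: 20.62
eef_pos: [0.5063, 0.0548, 0.0245]
tool_rot: [0.674, 0.739, 0.001, 0.001]
ft_force: [-1.1, 0.5, 6.1]
grip_width: 0.0301
grasp_force: 59.9
```

>>> step_arm --targets "-1 0.05 0.005 0 0 0 0;-1 0.1 0.01 0 0 0 0;-1 0.139 0.013 0 0 0 0;-1 0.139 0.013 0 0 0 0;-1 0.139 0.013 0 0 0 0;-1 0.139 0.013 0 0 0 0"

```text
clock: 21.12
eef_pos: [0.5775, 0.0616, 0.0248]
tool_rot: [0.674, 0.739, 0.002, 0.002]
ft_force: [4.0, 0.5, 4.2]
grip_width: 0.0298
grasp_force: 61.9
```

>>> step_arm --targets "0.3 0 0 0 0 0 0;0.3 0 0 0 0 0 0;0.3 0 0 0 0 0 0;0.3 0 0 0.08 0 0 0;0.3 0 0 0.1 0 0 0;0 -0.118 -0.292 0.1 0 0 0;0 -0.118 -0.292 0.1 0 0 0;0 -0.118 -0.292 0.1 0 0 0;0 -0.118 -0.292 0.1 0 0 0;0 -0.118 -0.292 0.1 0 0 0"

```text
clock: 21.95
eef_pos: [0.5124, -0.0893, 0.0728]
tool_rot: [0.676, 0.737, -0.002, -0.0]
ft_force: [-0.5, 0.9, 0.0]
grip_width: 0.0427
grasp_force: 0.0
```

>>> step_arm --targets "0 0 0 -0.03 0 0 0;0 0 0 -0.03 0 0 0;0 0 0 -0.03 0 0 0"

```text
clock: 22.2
eef_pos: [0.5146, -0.0844, 0.0574]
tool_rot: [0.674, 0.739, -0.001, -0.001]
ft_force: [-0.1, 0.1, -0.9]
grip_width: 0.0426
grasp_force: 0.0
```

>>> step_arm --targets "0 0.006 0 -0.04 0 0 0;0 0.006 0 -0.068 0 0 0;0 0.006 0 -0.068 0 0 0;0 0.006 0 -0.068 0 0 0;-1 0.006 0 -0.068 0 0 0;-1 0.006 0 -0.068 0 0 0;-1 0.006 0 -0.068 0 0 0;-1 0.006 0 -0.068 0 0 0;-1 0.006 0 -0.068 0 0 0;-1 0.006 0 -0.068 0 0 0"

```text
clock: 23.03
eef_pos: [0.5196, -0.0847, 0.0253]
tool_rot: [0.674, 0.739, 0.001, 0.001]
ft_force: [-0.3, 1.1, 6.2]
grip_width: 0.0085
grasp_force: 61.5
```

>>> step_arm --targets "-1 0.05 0.005 0 0 0 0;-1 0.1 0.01 0 0 0 0;-1 0.139 0.013 0 0 0 0;-1 0.139 0.013 0 0 0 0;-1 0.139 0.013 0 0 0 0;-1 0.139 0.013 0 0 0 0"

```text
clock: 23.53
eef_pos: [0.5905, -0.0784, 0.0254]
tool_rot: [0.674, 0.739, 0.002, 0.002]
ft_force: [4.2, -0.3, 5.0]
grip_width: 0.0086
grasp_force: 61.3
```

>>> step_arm --targets "0 0 0 0 0 0 0;0 0 0 0 0 0 0;0 0 0 0 0 0 0;0 0 0 0.08 0 0 0;0 0 0 0.15 0 0 0;0 -0.2 -0.4 0.2 0 0 0;0 -0.2 -0.4 0.2 0 0 0;0 -0.2 -0.4 0.2 0 0 0;0 -0.2 -0.4 0.2 0 0 0;0 -0.2 -0.4 0.2 0 0 0"

```text
clock: 24.37
eef_pos: [0.4932, -0.2641, 0.1217]
tool_rot: [0.673, 0.739, -0.0, -0.001]
ft_force: [1.1, 0.5, -0.7]
grip_width: 0.0425
grasp_force: 0.0
```

Run:
```python
from h import *
o=bot.get_obs();print(o["eef_pos"],o["tool_rot"],o["grip_width"])
im,i=cam("top"); im2=im
cv2.imwrite("pics/t1.png",cv2.resize(im[170:280,200:460,::-1],None,fx=3,fy=3,interpolation=cv2.INTER_CUBIC))
hsv=cv2.cvtColor(im,cv2.COLOR_RGB2HSV)
w=((hsv[...,1]<40)&(hsv[...,2]>185)).astype(np.uint8); w[:, :195]=0; w[:,370:]=0; w[:198]=0;w[275:]=0
n,l,s,c=cv2.connectedComponentsWithStats(w)
for k in range(1,n):
    if s[k,4]>8:
        q=ray(i,[c[k]],.044)[0,:2]-[.5436,.0233]; print(c[k].round(1),(q@np.array([[.9955,-.095],[.095,.9955]])).round(4))
```

```text
[ 0.49317257 -0.26412291  0.12168497] [ 6.73388287e-01  7.39287973e-01 -3.47778657e-04 -1.17721654e-03] 0.04246855987230708
[268. 198.] [0.0898 0.1106]
[296.9 214.2] [0.0388 0.035 ]
[348.5 210.5] [ 0.037  -0.1055]
[317.1 212.8] [ 0.038 -0.02 ]
[327.5 212. ] [ 0.0378 -0.0484]
[271.1 216.7] [0.0377 0.1052]
[324.9 239.4] [-0.0355 -0.0351]
[272.9 244.1] [-0.0364  0.1049]
```

View pics/t1.png

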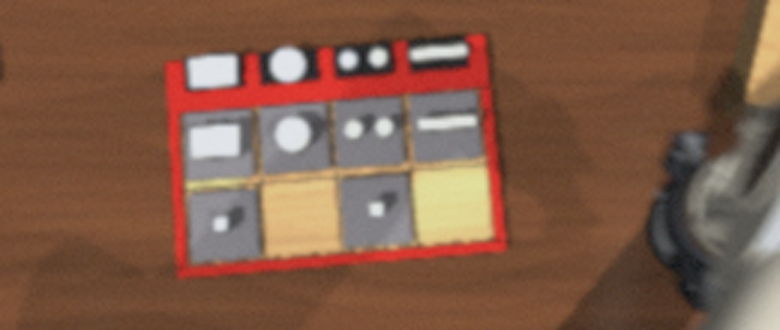

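Run:
```python
import cv2,numpy as np
a=cv2.imread("pics/top0.png")[226:268,408:456];b=cv2.imread("pics/scene0.png")[110:152,270:318]
f=lambda x:cv2.resize(x,None,fx=8,fy=8,interpolation=cv2.INTER_CUBIC)
cv2.imwrite("pics/bell.png",np.hstack([f(a),f(b)]))
```

```text
(no output)
```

View pics/bell.png

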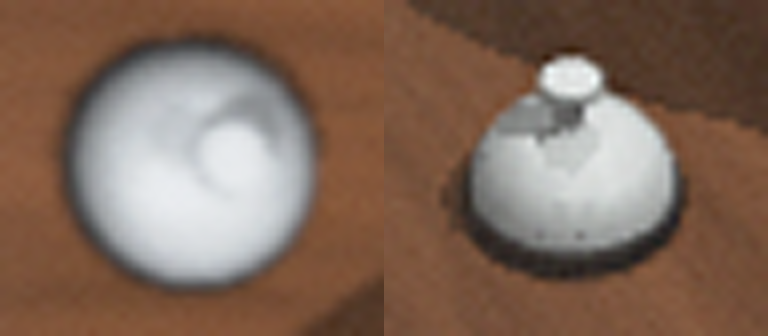

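Run:
```python
from h import *
i=bot.camera_info("top");j=bot.camera_info("scene")
print(ray(i,[[437.1,245.2]],.064),ray(j,[[292.8,119.1]],.064), ray(i,[[431.6,246.2]],.01))
o=bot.get_obs();print(o["eef_pos"])
```

```text
[[ 0.49874501 -0.30937927  0.064     ]] [[ 0.49635159 -0.30923476  0.064     ]] [[ 0.49862251 -0.30856747  0.01      ]]
[ 0.49000018 -0.27162074  0.12270224]
```

>>> step_arm --targets "-1 0.016 -0.075 0 0 0 0;-1 0.016 -0.075 0 0 0 0;-1 0.016 -0.075 0 0 0 0;-1 0.016 -0.075 -0.07 0 0 0;-1 0.016 -0.075 -0.07 0 0 0;-1 0.016 -0.075 -0.07 0 0 0;-1 0.016 -0.075 -0.07 0 0 0"

```text
clock: 25.0
eef_pos: [0.5033, -0.2996, 0.0874]
tool_rot: [0.673, 0.74, -0.0, -0.001]
ft_force: [0.2, 0.1, -0.1]
grip_width: 0.0002
grasp_force: 0.0
```

>>> step_arm --targets "-1 -0.01 -0.018 0 0 0 0;-1 -0.01 -0.018 0 0 0 0;-1 -0.01 -0.018 -0.04 0 0 0;-1 -0.01 -0.018 -0.05 0 0 0;-1 -0.01 -0.018 -0.056 0 0 0;-1 -0.01 -0.018 -0.06 0 0 0;-1 -0.01 -0.018 -0.06 0 0 0"

```text
clock: 25.58
eef_pos: [0.4982, -0.31, 0.0577]
tool_rot: [0.674, 0.739, -0.0, -0.0]
ft_force: [-2.4, -0.8, 4.1]
grip_width: 0.0003
grasp_force: 2.0
```

Pressing partway at 4 N; go further to the stop.

>>> step_arm --targets "-1 0 0 -0.005 0 0 0;-1 0 0 -0.01 0 0 0;-1 0 0 -0.012 0 0 0;-1 0 0 -0.012 0 0 0;-1 0 0 -0.012 0 0 0"

```text
clock: 26.0
eef_pos: [0.4985, -0.3101, 0.0539]
tool_rot: [0.674, 0.739, -0.0, 0.001]
ft_force: [-7.5, 2.5, 15.2]
grip_width: -0.0001
grasp_force: 7.8
```

>>> step_arm --targets "-1 0 0 -0.002 0 0 0;-1 0 0 -0.002 0 0 0;-1 0 0 0.05 0 0 0;-1 0 0 0.15 0 0 0;-1 0 0 0.25 0 0 0;-1 0 0 0.25 0 0 0;-1 0 0 0.25 0 0 0;-1 0 0 0.25 0 0 0;-1 0 0 0.25 0 0 0;-1 0 0 0.25 0 0 0"

```text
clock: 26.83
eef_pos: [0.4975, -0.3092, 0.1741]
tool_rot: [0.674, 0.739, -0.0, -0.002]
ft_force: [0.3, 0.1, -0.9]
grip_width: -0.0002
grasp_force: 0.0
```

Run:
```python
from h import *
im,i=cam("top"); hsv=cv2.cvtColor(im,cv2.COLOR_RGB2HSV)
w=((hsv[...,1]<40)&(hsv[...,2]>185)).astype(np.uint8); w[:, :195]=0; w[:,370:]=0; w[:198]=0;w[275:]=0
n,l,s,c=cv2.connectedComponentsWithStats(w); P=[]
for k in range(1,n):
    if s[k,4]>8:
        q=ray(i,[c[k]],.044)[0,:2]-[.5436,.0233]; P.append(q@np.array([[.9955,-.095],[.095,.9955]]))
print(np.round(P,4).tolist()); o=bot.get_obs(); print(o["eef_pos"],o["ft_force"])
ok=all(min(np.hypot(*(np.array(t)-p)) for p in P)<.009 for t in[(.035,.035),(.035,-.105),(.035,-.021),(.035,-.049),(.035,.105)])
print(ok); 
if ok: print(bot.job_done())
```

```text
[[0.0897, 0.1092], [0.0387, 0.0349], [0.037, -0.1051], [0.038, -0.02], [0.0377, -0.0489], [0.0379, 0.1056], [-0.0355, -0.0351], [-0.0367, 0.1049]]
[ 0.49750367 -0.30918372  0.17403373] [-0.19110071  0.24303303 -0.94553803]
True
the job is handed in; nothing more can be done
None
```

The job is handed in: all four lamp tiles measured within about 4 mm of their bay centres, and I pressed the bell until the wrist read 15 N (the stop needs 6 N), then lifted the arm clear; I did not read the plunger's travel, and the hand-in returned no verdict.

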